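# Zero the coffee grinder's dial and set it five clicks coarse

## Robot

A 7-joint arm with a two-finger parallel gripper is mounted at the origin on a cart in front of the work surface, level with it; the furniture and walls round the work are solid. World frame = base frame: x ahead of the robot, y to its left, z up, the work surface at z = 0. Lengths are in mm, angles in rad, forces in N, time in s.
With the tool pointing down it reaches from about 425 to 875 mm from the base axis. Payload 8.4 kg.
Tool frame: the origin (TCP) lies midway between the tips of the shut fingers; the grasp point (between the pads) lies 19 mm behind it; z points along the fingers, y is the line along which they close (so a half turn about z gives the same grasp; the last joint's range is limited). The gripper opens to 87 mm and grips with 3 to 60 N. Pads are 19 mm wide; open, the fingers measure 117 mm over their backs; the gripper's body (75 mm by 190 mm) begins 51 mm behind the grasp point.
Start: joints at [1.241, 0.333, 0.04, 1.465, -0.013, 1.343, -0.059], TCP at [148.671, -632.74, 222.546] pointing down, gripper open.
Joint ranges: [-2.58, 2.58], [-0.38, 2.09], [-1.3, 1.39], [0.25, 2.4], [-1.5, 4.64], [0.08, 2.09], [-2.65, 2.65]. Speed limits (rad/s): [2.22, 2.22, 2.79, 2.79, 3.14, 3.14, 3.14].

## Interface

Orientations are given as [roll, pitch, yaw] about the fixed x, y, z axes, in that order (R = Rz(yaw) Ry(pitch) Rx(roll)).
In Python, from station import manip, read_camera gives the robot as it stands.
- The arm moves only by the tool carry_out, never from a script. Its arguments are lists of equal length, an entry for each row: "xyz": the shift along the tool's x, y, z in cm, a list of three; "delta_rot": the turn, a rotation vector about the tool's x, y, z in degrees, a list of three. A call has 1 to 8 rows; each row shifts and turns the commanded pose from where the row before left it, along the tool's axes as they then stand; what a row does not reach is not made up. A row lasts 1/8 s, in which the tool goes at most 62.5 mm and 10.7 degrees, less where a joint would pass 70% of its speed; a pose out of reach is approached as far as the arm can. A call with a gripper value outside its range is refused whole. "fingers" is the finger opening in cm, from 0 to 8.7, set as the call begins (left out, the last holds). The fingers move at their own pace and stop on an object; the grip force is fixed at half the most. Time passes only in rows, so rows that do not move let the fingers close. It gives the time, the measured TCP pose, the force, the opening and the grip force at its end, in the units of the state.
- manip.get_obs(): the state, without advancing time (a new reading comes with each control period).
- read_camera(name): name is "scene" or "top" or "wrist"; returns a dict with "pixels" (420x560x3 uint8, red, green, blue), "z_map" (420x560 float32, mm along the optical axis (not along the pixel's ray), 0 where there is no reading), "fov_y" (degrees; the focal length in pixels is half the picture's height over the tangent of half this angle, whatever the lens; pixels are square), "cx", "cy" (the principal point, pixels), "camera_from_world" (4x4, takes a point from world to camera coordinates); the wrist camera has in their place "T_tool_cam" (4x4, takes a point from camera to tool coordinates, whose origin is the TCP and whose axes are the flange's). Camera axes: x right, y up, looking along -z (the intrinsics and any distortion apply to the point x, -y, -z); pixel columns grow to the right and rows downward; lengths in mm; the calibration is good to about 2 mm. A picture is of the moment at which its call begins: read the wrist's pose just before it.
- manip.hand_in(): hands the job in; it is judged then, once.
The state is a dict: "time_s": time; "q": joint angles; "joint_vel": joint speeds; "effort": joint torques, N m; "tool_pos": TCP position; "eef_rot": TCP orientation; "ft_force": force on the tool from outside, world axes, zero at the start; "ft_torque": the same for the moment, N m; "width": opening from 0.0 (shut) to 1.0 (fully open); "gripper_force": force on a finger pad.
Only numpy, scipy, OpenCV 4.12 (cv2) and the standard library are available. Lean on these libraries where they do the work, as an engineer would, in place of code of your own. Each camera call takes 0.05 s, during which the arm holds its last target. There are 200 camera calls.

## Task

Reset the grind of the coffee grinder: turn the dial on its top clockwise until it comes up against its stop, without forcing it, then turn it back exactly five clicks. Then slide the small catch beside the dial fully toward the grinder's front to lock the setting, and leave the things standing round the grinder where they are.

Things in the scene. Friction and masses are not known exactly. Their poses are not given: they have to be found in the camera images.
- grinder: Low grey coffee grinder with a steel top plate, fixed to the worktop: 220 (x) x 180 (y) mm, top plate 100 mm above the worktop. Origin: centre of its underside, z up. Its -x side is the front (steel grounds drawer), +y its left. On the plate: dial, axis at x -45, y -30; hopper; catch at y +55.
- hopper_top (a point): Middle of the lid of the fixed round hopper on the rear of the grinder, radius 46 mm, 47 mm above the top plate. An obstacle only. In the grinder's frame at x +60, y 0.
- dial: Black grind dial: round ribbed skirt 73 mm across, with an upright grip bar on it. Origin on its vertical axis, on the top plate; z up. A ball click holds it at a notch every 15 degrees (0.262 rad), also when let go; turning from notch to notch takes up to about 0.2 N m. It starts 3 to 7 clicks from its stop, the bar at any angle, so it may need two grips; it turns up to 11 clicks from the stop.
- dial_grip (a point): The dial's grip bar, 50 mm long, 16 mm wide, two flat sides, from 13 to 49 mm above the top plate; the skirt under it is 13 mm high. The point lies on the dial's axis 37 mm above the plate (137 mm above the worktop) and turns with it: x along the bar to the end with the small steel mark, y across it, z up. From above, clockwise goes to the stop, anticlockwise away from it.
- dial_axis (a point): Point on the dial's axis at the level of the top plate. The dial's stop: at the last notch (click zero), at an angle that differs each time and cannot be seen. It is springy: from there on the resistance grows by about 4 N m per rad; 15 degrees past it (about 1 N m) counts as forced and jams the grinder.
- burr (a point): Centre of the grinding burr, hidden inside the grinder under the dial. Turning the dial anticlockwise lifts it 0.25 mm a click: z in the grinder's frame is 60.00 mm with the dial at its stop (less if forced), 61.25 mm at five clicks. Readings of this point are far coarser than a click.
- catch_tab (a point): Locking catch: a black upright tab, 12 mm (grinder's x) x 22 mm (its y), from 1 to 17 mm above the top plate, left of the dial. The point is in its middle, 10 mm above the plate (110 mm above the worktop); in the grinder's frame at x -38, y +55 unlocked, x -52 locked. Axes as the grinder's.
- lock (a joint): Travel of the catch toward the grinder's front (its -x), in m: 0 unlocked (at the start), 0.014 fully locked, against its end. It slides with about 2 N of friction and stays where it is left.
- mug_1: Bystander: plain beige mug, 82 x 120 x 94 mm, loose, beside the grinder. Origin at the centre of its underside.
- jar_1: Bystander: small screw-lid jar, 62 x 62 x 86 mm, loose, beside the grinder. Origin at the centre of its underside.
- coffee_pod_5: Bystander: coffee pod, 37 x 37 x 29 mm, loose, in front of the grinder. Origin at the centre of its underside.
- coffee_pod_3: Bystander: coffee pod, 37 x 37 x 29 mm, loose, in front of the grinder, the one to the right. Origin at the centre of its underside.

How it is judged (in metres and radians):
On the way, in this order (a step that is already met when the one before it is completed fails the run):
1. the dial is turned clockwise to its stop (within a quarter click), the catch still unlocked (z of burr in the frame of grinder below 0.06006 m and value of joint lock below 0.005 m), for 0.1 s.
2. the dial is set five clicks back from the stop, the catch still unlocked (z of burr in the frame of grinder between 0.06117 and 0.06133 m and value of joint lock below 0.005 m), for 0.3 s.
At the end, for the whole second after the job is handed in: The dial rests at the fifth click from its stop (within a third of a click, burr at 61.25 +- 0.08 mm in the grinder's frame) and the catch is slid at least 11 of its 14 mm toward the front; the bystanders are within 30 mm of where they stood (z of burr in the frame of grinder between 0.06117 and 0.06133 m and value of joint lock above 0.011 m); the robot touches nothing.
It fails at once if the dial is forced past its stop (by a click's worth of angle: 15 degrees, about 1 N m) (z of burr in the frame of grinder below 0.05975 m).
It fails at once if a thing standing round the grinder is moved by more than 30 mm (distance of any of mug_1, jar_1, coffee_pod_5, coffee_pod_3 from where it was at the start of the episode above 0.03 m).
It also fails if it takes over 72 s, if anything falls off the work surface, if the arm or the gripper's body presses on something with over 40 N, if the wrist force passes 120 N, or if a joint passes its speed limit or range.

## Working session

There is one attempt and no reset: what is moved stays moved. The work goes in short steps, Python scripts to look and compute and a tool call to move; the robot and the scene stay as the last step left them, time stands still between calls to the robot, and variables do not carry over. Pictures are saved under pics/ and viewed, at most 10 in all, crops included, and the job is handed in when it is done.

Besides the shell and the picture viewer there is one more tool, called after ">>>" in YAML: its name, and indented under it one key for each argument. carry_out: Moves the arm, as the interface text tells. Its arguments: {"type":"object","properties":{"xyz":{"type":"array","items":{"type":"array","items":{"type":"number"}}},"delta_rot":{"type":"array","items":{"type":"array","items":{"type":"number"}}},"fingers":{"type":"number"}},"required":["xyz","delta_rot"]}

```bash
ls; mkdir -p pics; cat > h.py <<'E'
import numpy as np, cv2
from station import manip, read_camera
from scipy.spatial.transform import Rotation as R
def shot(n,f=None):
    s=manip.get_obs(); c=read_camera(n)
    if f: cv2.imwrite('pics/'+f,c['pixels'][:,:,::-1])
    return s,c
def tool(s):
    T=np.eye(4);T[:3,:3]=R.from_euler('xyz',s['eef_rot']).as_matrix();T[:3,3]=s['tool_pos'];return T
def cloud(s,c):
    z=c['z_map'];h,w=z.shape;f=h/2/np.tan(np.radians(c['fov_y'])/2)
    v,u=np.mgrid[:h,:w]
    P=np.stack([(u-c['cx'])/f*z,-(v-c['cy'])/f*z,-z,np.ones_like(z)],-1)
    T=tool(s)@c['T_tool_cam'] if 'T_tool_cam' in c else np.linalg.inv(c['camera_from_world'])
    W=(P@T.T)[...,:3]; W[z==0]=np.nan
    return W
E
python3 - <<'E'
from h import *
s,c=shot('top','top.png'); print({k:v for k,v in c.items() if k not in('pixels','z_map')}); 
W=cloud(s,c);np.save('top.npy',W)
s,c=shot('scene','scene.png');print(s)
E
```

```text
pics
{'fov_y': 50.08343985028973, 'cx': 282.31757073697736, 'cy': 215.71246899749565, 'camera_from_world': array([[-1.07595073e-02, -9.99941823e-01, -7.63609745e-04,
        -3.03359665e+02],
       [ 9.73980376e-01, -1.06530361e-02,  2.26381845e-01,
        -5.57878779e+02],
       [-2.26376809e-01,  1.69201621e-03,  9.74038335e-01,
        -8.53369559e+02],
       [ 0.00000000e+00,  0.00000000e+00,  0.00000000e+00,
         1.00000000e+00]])}
{'time_s': 0.05, 'q': array([ 1.24082365,  0.33386492,  0.03984029,  1.46625928, -0.01344486,
        1.34328291, -0.05848835]), 'joint_vel': array([-0.00127221, -0.00109286,  0.00091523, -0.0006093 ,  0.0005025 ,
        0.0005535 , -0.00109015]), 'effort': array([ 5.13547115e-03, -6.58443975e+01,  1.34207446e+00, -4.05122995e+01,
       -5.98013098e-02,  4.15021379e-02,  5.58407737e-05]), 'tool_pos': array([ 148.57742632, -632.3198985 ,  221.69437431]), 'eef_rot': array([-3.14004400e+00,  4.94179439e-05,  2.30788822e-01]), 'ft_force': array([-0.39451067,  0.44998143, -0.10277103]), 'ft_torque': array([0.00752057, 0.00715455, 0.04297385]), 'gripper_force': 0.0, 'width': 1.0002043466068335}
```

View pics/top.png

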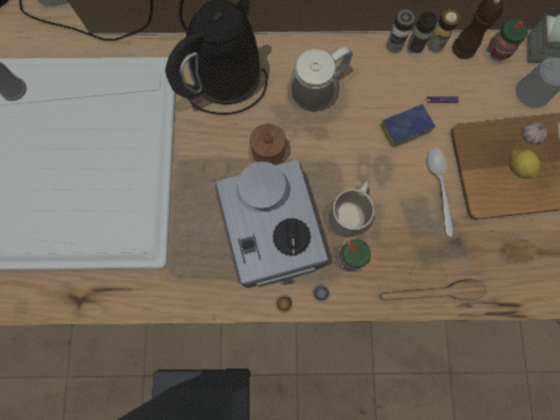

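View pics/scene.png

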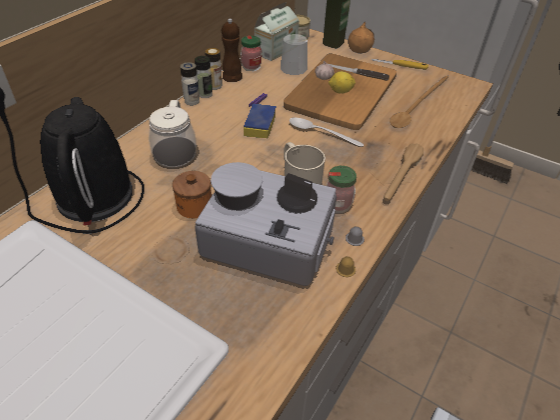

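The top view shows the grinder yawed slightly. The dial is near pixel (291,237), the catch near (248,243), the hopper lid near (262,188), and the mug (352,211), jar (355,254) and two pods (284,303), (321,293) stand around it.

```bash
python3 - <<'E'
from h import *
W=np.load('top.npy');z=W[...,2]
for n,(u,v) in dict(hop=(262,184),dial=(291,237),catch=(248,243)).items(): print(n,W[v,u].round(1))
roi=np.zeros(z.shape,bool);roi[155:290,210:330]=1
m=roi&(z>92)&(z<107); p=W[m][:,:2].astype(np.float32)
r=cv2.minAreaRect(p);print('plate',r,cv2.boxPoints(r))
m=roi&(z>140)&(z<156)&(np.hypot(*(W[...,:2]-W[184,262,:2]).transpose(2,0,1))<55);print('hop',cv2.minEnclosingCircle(W[m][:,:2].astype(np.float32)))
m=np.zeros_like(roi);m[210:265,268:315]=1
m1=m&(z>141);p=W[m1][:,:2].astype(np.float32);print('bar',len(p),cv2.minAreaRect(p),np.median(z[m1]))
m1=m&(z>109)&(z<118);p=W[m1][:,:2].astype(np.float32);print('skirt',cv2.minEnclosingCircle(p))
c=cv2.imread('pics/top.png')[150:290,205:335];cv2.imwrite('pics/topc.png',cv2.resize(c,None,fx=4,fy=4,interpolation=cv2.INTER_CUBIC))
E
```

```text
hop [ 596.6 -271.7  148. ]
dial [ 495.  -324.7  147.6]
catch [ 489.9 -243.8  117.1]
plate ((539.0599365234375, -286.3746032714844), (214.03497314453125, 174.55613708496094), 14.701030731201172) [[ 413.39682 -229.11214]
 [ 457.69492 -397.95386]
 [ 664.723   -343.6371 ]
 [ 620.4249  -174.79535]]
hop ((598.2122192382812, -270.6541442871094), 46.223426818847656)
bar 237 ((504.39404296875, -326.4284362792969), (50.21306228637695, 15.904829978942871), 4.856496810913086) 148.8891834061169
skirt ((504.11627197265625, -326.5894775390625), 36.90001678466797)
```

View pics/topc.png

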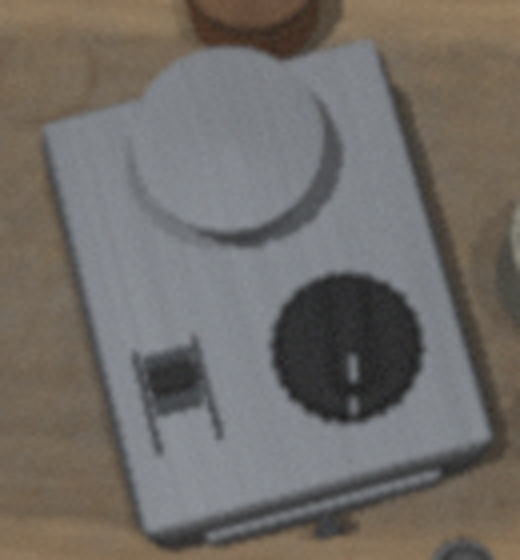

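The crop shows the steel mark at the front end of the bar, so the bar runs almost along world x. The catch is at its rear (unlocked) end. I'll move above the dial first.

>>> carry_out:
  xyz:
    - [5.2, -2.7, 0]
    - [5.2, -2.7, 0]
    - [5.2, -2.7, 0]
    - [5.2, -2.7, 0]
    - [5.2, -2.7, 0]
    - [5.2, -2.7, 0]
    - [5.2, -2.7, 0]
    - [5.2, -2.7, 0]
  delta_rot:
    - [0, 0, 1]
    - [0, 0, 1]
    - [0, 0, 1]
    - [0, 0, 1]
    - [0, 0, 1]
    - [0, 0, 1]
    - [0, 0, 1]
    - [0, 0, 1]
  fingers: 4.5

```text
time_s: 1.1
tool_pos: [523.1, -348.6, 222.4]
eef_rot: [-3.142, 0.0, 0.09]
ft_force: [0.2, -0.6, 0.9]
width: 0.519
gripper_force: 0.0
```

>>> carry_out:
  xyz:
    - [0, 0, 0]
    - [0, 0, 0]
  delta_rot:
    - [0, 0, 0]
    - [0, 0, 0]

```text
time_s: 1.35
tool_pos: [521.5, -350.1, 222.0]
eef_rot: [-3.141, 0.001, 0.091]
ft_force: [-0.4, -0.5, -0.5]
width: 0.518
gripper_force: 0.0
```

```bash
cat > m.py <<'E'
from h import *
s,c=shot('wrist','w1.png');print(s['tool_pos'],np.degrees(s['eef_rot']),s['q'],s['ft_force'],s['ft_torque'])
W=cloud(s,c);z=W[...,2];d=np.hypot(W[...,0]-504,W[...,1]+326.5)
m=(d<34)&(z>138)&(z<158);p=W[m][:,:2].astype(np.float32);print('bar',len(p),cv2.minAreaRect(p) if len(p)>5 else '',np.median(z[m]))
m=(d<50)&(z>108)&(z<118);p=W[m][:,:2].astype(np.float32);print('skirt',cv2.minEnclosingCircle(p) if len(p)>5 else '')
m=(np.hypot(W[...,0]-489,W[...,1]+244)<22)&(z>112)&(z<125);p=W[m][:,:2].astype(np.float32);print('catch',len(p),cv2.minAreaRect(p) if len(p)>5 else '')
E
python3 m.py
```

```text
[ 521.45020035 -350.05424546  221.96683984] [-1.79985269e+02  6.93100769e-02  5.23903785e+00] [ 0.68645451  0.30088017 -0.20848366  1.511811    0.06356105  1.33665444
 -1.00710967] [-0.38456822 -0.51338836 -0.46900437] [-0.02542834  0.07172419  0.0372532 ]
bar 1499 ((505.0300598144531, -325.21112060546875), (50.0312614440918, 16.14872169494629), 4.867537498474121) 149.2263706361512
skirt ((504.7496643066406, -325.17706298828125), 37.24324035644531)
catch 421 ((490.1072082519531, -241.7029266357422), (12.4369478225708, 21.80683135986328), 13.791390419006348)
```

View pics/w1.png

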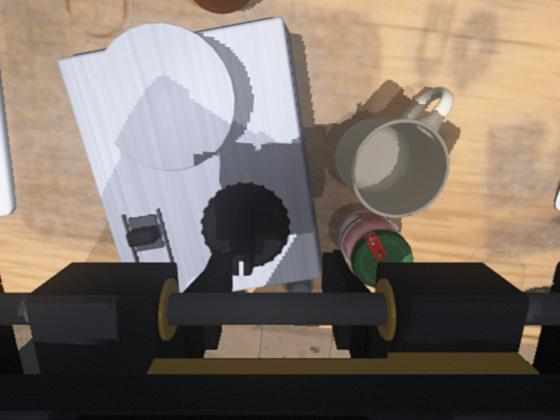

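The wrist view shows the dial at (246,222) px with the mark toward the front, and the mug and jar clear to the right. Clockwise turning drives joint 7 toward its lower limit, so I'll turn the tool half a turn first to make the range enough for one grip.

>>> carry_out:
  xyz:
    - [0, 0, 0]
    - [0, 0, 0]
    - [0, 0, 0]
    - [0, 0, 0]
    - [0, 0, 0]
    - [0, 0, 0]
    - [0, 0, 0]
    - [0, 0, 0]
  delta_rot:
    - [0, 0, -10]
    - [0, 0, -10]
    - [0, 0, -10]
    - [0, 0, -10]
    - [0, 0, -10]
    - [0, 0, -10]
    - [0, 0, -10]
    - [0, 0, -10]

```text
time_s: 2.4
tool_pos: [520.4, -351.5, 222.6]
eef_rot: [-3.141, 0.001, 1.49]
ft_force: [0.4, 0.3, -1.3]
width: 0.515
gripper_force: 0.0
```

>>> carry_out:
  xyz:
    - [0, 0, 0]
    - [0, 0, 0]
    - [0, 0, 0]
    - [0, 0, 0]
    - [0, 0, 0]
    - [0, 0, 0]
    - [0, 0, 0]
    - [0, 0, 0]
  delta_rot:
    - [0, 0, -10]
    - [0, 0, -10]
    - [0, 0, -10]
    - [0, 0, -10]
    - [0, 0, -10]
    - [0, 0, -10]
    - [0, 0, -10]
    - [0, 0, -10]

```text
time_s: 3.4
tool_pos: [520.4, -351.5, 222.5]
eef_rot: [-3.141, -0.001, 2.886]
ft_force: [-0.3, 0.8, -0.6]
width: 0.515
gripper_force: 0.0
```

>>> carry_out:
  xyz:
    - [0, 0, 0]
    - [0, 0, 0]
    - [0, 0, 0]
    - [0, 0, 0]
  delta_rot:
    - [0, 0, -10]
    - [0, 0, -9.6]
    - [0, 0, 0]
    - [0, 0, 0]

```text
time_s: 3.9
tool_pos: [521.2, -350.7, 222.5]
eef_rot: [-3.141, -0.0, -3.063]
ft_force: [0.8, 0.4, -0.9]
width: 0.515
gripper_force: 0.0
```

```bash
python3 m.py
```

```text
[ 521.16746005 -350.66212452  222.53239506] [-1.79989208e+02 -2.14673748e-02 -1.75480707e+02] [ 1.02451087  0.35967236 -0.64912893  1.49328189  0.21956379  1.362489
  2.0104241 ] [ 0.79756686  0.35199351 -0.9057441 ] [ 0.10662724 -0.10199289  0.00316806]
bar 1660 ((504.31903076171875, -325.7859191894531), (49.628719329833984, 16.202491760253906), 4.852740287780762) 149.15189780111922
skirt ((504.68621826171875, -325.8073425292969), 37.134071350097656)
catch 473 ((489.7012023925781, -242.23020935058594), (12.20580005645752, 21.763797760009766), 14.47777271270752)
```

>>> carry_out:
  xyz:
    - [1.46, 2.63, 0]
    - [0, 0, 0]
    - [0, 0, 3.5]
    - [0, 0, 3.5]
    - [0, 0, 2.2]
    - [0, 0, 1.0]
    - [0, 0, 0]
    - [0, 0, 0]
  delta_rot:
    - [0, 0, -0.3]
    - [0, 0, 0]
    - [0, 0, 0]
    - [0, 0, 0]
    - [0, 0, 0]
    - [0, 0, 0]
    - [0, 0, 0]
    - [0, 0, 0]

```text
time_s: 4.95
tool_pos: [505.9, -325.2, 121.7]
eef_rot: [-3.141, 0.001, -3.053]
ft_force: [-0.7, -0.4, 0.7]
width: 0.519
gripper_force: 0.0
```

```bash
cat > st.py <<'E'
from h import *
s=manip.get_obs();r=np.degrees(s['eef_rot']);print(s['time_s'],s['tool_pos'].round(2),'yaw %.2f'%(r[2]%360),'F',s['ft_force'].round(2),'T',s['ft_torque'].round(3),'q7 %.3f e7 %.3f'%(s['q'][6],s['effort'][6]),'w %.2f g %.1f'%(s['width']*87,s['gripper_force']))
E
python3 st.py
```

```text
4.95 [ 505.85 -325.22  121.65] yaw 185.10 F [-0.71 -0.4   0.72] T [ 0.121 -0.139 -0.038] q7 1.969 e7 -0.012 w 45.15 g 0.0
```

Well centred; close the fingers on the bar.

>>> carry_out:
  xyz:
    - [0.12, 0, 0]
    - [0, 0, 0]
    - [0, 0, 0]
    - [0, 0, 0]
    - [0, 0, 0]
    - [0, 0, 0]
  delta_rot:
    - [0, 0, 0]
    - [0, 0, 0]
    - [0, 0, 0]
    - [0, 0, 0]
    - [0, 0, 0]
    - [0, 0, 0]
  fingers: 0

```text
time_s: 5.7
tool_pos: [504.0, -325.3, 120.7]
eef_rot: [-3.141, 0.0, -3.052]
ft_force: [-0.0, -1.5, 2.1]
width: 0.18
gripper_force: 30.0
```

```bash
python3 st.py
```

```text
5.7 [ 504.05 -325.25  120.7 ] yaw 185.11 F [-0.03 -1.48  2.06] T [-0.274 -0.198 -0.051] q7 1.971 e7 0.053 w 15.63 g 30.0
```

>>> carry_out:
  xyz:
    - [0, 0, 0]
    - [0, 0, 0]
    - [0, 0, 0]
    - [0, 0, 0]
  delta_rot:
    - [0, 0, 5]
    - [0, 0, 0]
    - [0, 0, 5]
    - [0, 0, 0]

```text
time_s: 6.2
tool_pos: [504.1, -325.2, 120.7]
eef_rot: [-3.141, 0.0, 3.058]
ft_force: [1.1, -2.0, 1.4]
width: 0.181
gripper_force: 30.0
```

```bash
python3 st.py
```

```text
6.2 [ 504.06 -325.25  120.7 ] yaw 175.22 F [ 1.06 -1.95  1.37] T [-0.49  -0.243 -0.104] q7 1.808 e7 -0.774 w 15.75 g 30.0
```

>>> carry_out:
  xyz:
    - [0, 0, 0]
    - [0, 0, 0]
    - [0, 0, 0]
    - [0, 0, 0]
    - [0, 0, 0]
    - [0, 0, 0]
  delta_rot:
    - [0, 0, 7]
    - [0, 0, 7]
    - [0, 0, 7]
    - [0, 0, 7]
    - [0, 0, 7]
    - [0, 0, 0]

```text
time_s: 6.95
tool_pos: [504.0, -325.2, 120.7]
eef_rot: [-3.141, 0.0, 2.449]
ft_force: [0.4, -3.6, 1.9]
width: 0.184
gripper_force: 30.0
```

```bash
python3 st.py
```

```text
6.95 [ 504.04 -325.2   120.68] yaw 140.29 F [ 0.37 -3.56  1.86] T [-0.624 -0.216 -0.104] q7 1.231 e7 -1.139 w 15.97 g 30.0
```

>>> carry_out:
  xyz:
    - [0, 0, 0]
    - [0, 0, 0]
  delta_rot:
    - [0, 0, 5]
    - [0, 0, 0]

```text
time_s: 7.2
tool_pos: [504.0, -325.2, 120.7]
eef_rot: [-3.141, 0.0, 2.363]
ft_force: [1.1, -4.6, 2.1]
width: 0.185
gripper_force: 30.0
```

```bash
python3 st.py
```

```text
7.2 [ 504.04 -325.24  120.71] yaw 135.36 F [ 1.07 -4.59  2.1 ] T [-0.657 -0.169  0.052] q7 1.149 e7 -0.910 w 16.10 g 30.0
```

>>> carry_out:
  xyz:
    - [0, 0, 0]
    - [0, 0, 0]
  delta_rot:
    - [0, 0, 3]
    - [0, 0, 0]

```text
time_s: 7.45
tool_pos: [504.0, -325.2, 120.7]
eef_rot: [-3.141, 0.0, 2.31]
ft_force: [-0.1, -3.0, 2.6]
width: 0.182
gripper_force: 30.0
```

```bash
python3 st.py
```

```text
7.45 [ 504.03 -325.18  120.69] yaw 132.36 F [-0.1  -2.96  2.63] T [-0.786 -0.233  0.278] q7 1.099 e7 -0.740 w 15.85 g 30.0
```

>>> carry_out:
  xyz:
    - [0, 0, 0]
    - [0, 0, 0]
    - [0, 0, 0]
  delta_rot:
    - [0, 0, 4]
    - [0, 0, 3]
    - [0, 0, 0]

```text
time_s: 7.82
tool_pos: [504.0, -325.1, 120.7]
eef_rot: [-3.141, 0.0, 2.188]
ft_force: [-0.1, -3.2, 2.6]
width: 0.187
gripper_force: 30.0
```

```bash
python3 st.py
```

```text
7.825 [ 503.96 -325.1   120.71] yaw 125.34 F [-0.13 -3.18  2.65] T [-0.764  0.006  0.63 ] q7 0.983 e7 -1.135 w 16.25 g 30.0
```

>>> carry_out:
  xyz:
    - [0, 0, 0]
    - [0, 0, 0]
  delta_rot:
    - [0, 0, 4]
    - [0, 0, 0]

```text
time_s: 8.07
tool_pos: [503.9, -325.0, 120.6]
eef_rot: [-3.141, 0.0, 2.117]
ft_force: [-0.3, -4.3, 1.6]
width: 0.192
gripper_force: 30.8
```

```bash
python3 st.py
```

```text
8.075 [ 503.92 -325.02  120.61] yaw 121.31 F [-0.28 -4.32  1.56] T [-0.865  0.044  0.637] q7 0.916 e7 -1.318 w 16.68 g 30.8
```

The torque climbed linearly past three clicks (45°), which matches the stop spring (about 4 N m/rad), and levelled at 0.63 N m. So the stop is at tool yaw ≈140.1°. I'm going back to 140.1 + 75 = 215.1°, a turn of about 93.8°.

>>> carry_out:
  xyz:
    - [0, 0, 0]
    - [0, 0, 0]
    - [0, 0, 0]
    - [0, 0, 0]
  delta_rot:
    - [0, 0, -7]
    - [0, 0, -7]
    - [0, 0, -4.8]
    - [0, 0, 0]

```text
time_s: 8.57
tool_pos: [503.5, -324.8, 120.6]
eef_rot: [-3.142, -0.001, 2.444]
ft_force: [-3.0, -0.9, 6.1]
width: 0.182
gripper_force: 30.0
```

```bash
python3 st.py
```

```text
8.575 [ 503.54 -324.83  120.57] yaw 140.00 F [-2.97 -0.87  6.14] T [-0.333  0.612 -0.103] q7 1.226 e7 1.016 w 15.79 g 30.0
```

>>> carry_out:
  xyz:
    - [0, 0, 0]
    - [0, 0, 0]
    - [0, 0, 0]
    - [0, 0, 0]
    - [0, 0, 0]
    - [0, 0, 0]
  delta_rot:
    - [0, 0, -7.5]
    - [0, 0, -7.5]
    - [0, 0, -7.5]
    - [0, 0, -7.5]
    - [0, 0, -7.5]
    - [0, 0, 0]

```text
time_s: 9.32
tool_pos: [503.4, -325.2, 120.6]
eef_rot: [3.142, -0.001, 3.097]
ft_force: [-4.4, -2.8, 4.7]
width: 0.185
gripper_force: 30.0
```

>>> carry_out:
  xyz:
    - [0, 0, 0]
    - [0, 0, 0]
    - [0, 0, 0]
    - [0, 0, 0]
    - [0, 0, 0]
    - [0, 0, 0]
    - [0, 0, 0]
  delta_rot:
    - [0, 0, -7.5]
    - [0, 0, -7.5]
    - [0, 0, -7.5]
    - [0, 0, -7.5]
    - [0, 0, -7.5]
    - [0, 0, 0]
    - [0, 0, 0]

```text
time_s: 10.2
tool_pos: [503.5, -325.6, 120.6]
eef_rot: [-3.142, -0.001, -2.536]
ft_force: [-3.5, -4.2, 5.1]
width: 0.182
gripper_force: 30.0
```

```bash
python3 st.py
```

```text
10.2 [ 503.5  -325.62  120.58] yaw 214.72 F [-3.49 -4.2   5.06] T [-0.806  0.466 -0.043] q7 2.457 e7 0.058 w 15.81 g 30.0
```

>>> carry_out:
  xyz:
    - [0, 0, 0]
    - [0, 0, 0]
    - [0, 0, 0]
    - [0, 0, -1.5]
    - [0, 0, -4]
    - [0, 0, -4.5]
    - [0, 0, 0]
    - [0, 0, 0]
  delta_rot:
    - [0, 0, 0]
    - [0, 0, 0]
    - [0, 0, 0]
    - [0, 0, 0]
    - [0, 0, 0]
    - [0, 0, 0]
    - [0, 0, 0]
    - [0, 0, 0]
  fingers: 4.5

```text
time_s: 11.2
tool_pos: [503.9, -324.9, 220.9]
eef_rot: [-3.141, -0.0, -2.532]
ft_force: [-0.5, -0.0, -0.6]
width: 0.516
gripper_force: 0.0
```

```bash
sed -i 's/w1.png/w2.png/' m.py; python3 m.py; python3 - <<'E'
from h import *
s,c=shot('top')
W=cloud(s,c);z=W[...,2];d=np.hypot(W[...,0]-504.5,W[...,1]+326)
m=(d<34)&(z>141);p=W[m][:,:2].astype(np.float32);print('top bar',len(p),cv2.minAreaRect(p) if len(p)>5 else '')
E
```

```text
[ 503.91027823 -324.89396701  220.86529855] [-1.79976208e+02 -2.07227728e-03 -1.45082618e+02] [ 1.11446768  0.32150459 -0.76232259  1.56430103  0.2260256   1.34623791
  2.50750434] [-0.54576956 -0.01849949 -0.61610858] [ 0.16208529 -0.09793598 -0.00554465]
bar 1581 ((504.2004089355469, -326.09796142578125), (49.20762252807617, 15.911255836486816), 34.46170425415039) 149.23103043233553
skirt ((504.7192687988281, -325.8979187011719), 37.03390884399414)
catch 397 ((489.8152160644531, -242.260986328125), (12.008224487304688, 22.10094451904297), 13.5120267868042)
top bar 4877 ((504.54315185546875, -325.9005126953125), (67.33450317382812, 67.42317962646484), 17.398515701293945)
```

View pics/w2.png

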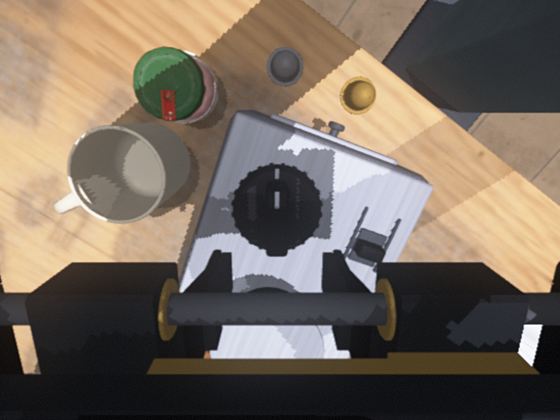

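The picture shows the bar with its mark pointing up from the dial at (277,205). The measured bar angle is 34.5°, against 34.9° expected, so the dial sits on the fifth click. The catch is still unlocked at (370,245). Next I'll go behind the catch with the fingers shut.

>>> carry_out:
  xyz:
    - [0, 0, 0]
    - [0, 0, 0]
    - [-1, 2.8, 0]
    - [-1, 2.8, 0]
    - [-0.95, 2.76, 0]
    - [0, 0, 0]
    - [0, 0, 0]
  delta_rot:
    - [0, 0, 10.2]
    - [0, 0, 10.2]
    - [0, 0, 0]
    - [0, 0, 0]
    - [0, 0, 0]
    - [0, 0, 0]
    - [0, 0, 0]
  fingers: 0

```text
time_s: 12.18
tool_pos: [511.1, -237.3, 219.9]
eef_rot: [3.141, -0.001, -2.889]
ft_force: [-0.2, -1.0, -0.1]
width: 0.004
gripper_force: 0.0
```

```bash
python3 st.py
```

```text
12.175 [ 511.07 -237.3   219.93] yaw 194.49 F [-0.15 -0.96 -0.13] T [ 0.078 -0.101 -0.021] q7 2.047 e7 -0.027 w 0.33 g 0.0
```

Descend to z≈107 (11.3 cm).

>>> carry_out:
  xyz:
    - [-0.1, 0, 4]
    - [0, 0, 4]
    - [0, 0, 2]
    - [0, 0, 1.3]
    - [0, 0, 0]
    - [0, 0, 0]
  delta_rot:
    - [0, 0, 0]
    - [0, 0, 0]
    - [0, 0, 0]
    - [0, 0, 0]
    - [0, 0, 0]
    - [0, 0, 0]

```text
time_s: 12.92
tool_pos: [513.3, -236.7, 108.7]
eef_rot: [-3.14, 0.001, -2.888]
ft_force: [-0.3, -0.8, -0.7]
width: 0.003
gripper_force: 0.0
```

```bash
python3 st.py
```

```text
12.925 [ 513.31 -236.67  108.73] yaw 194.52 F [-0.25 -0.76 -0.65] T [ 0.088 -0.142  0.019] q7 1.980 e7 -0.004 w 0.29 g 0.0
```

>>> carry_out:
  xyz:
    - [0.5, 0, 0]
    - [0.5, 0, 0]
    - [0.4, 0, 0]
    - [0.3, 0, 0]
    - [0.2, 0, 0]
    - [0, 0, 0]
    - [0, 0, 0]
  delta_rot:
    - [0, 0, 0]
    - [0, 0, 0]
    - [0, 0, 0]
    - [0, 0, 0]
    - [0, 0, 0]
    - [0, 0, 0]
    - [0, 0, 0]

```text
time_s: 13.8
tool_pos: [493.9, -241.2, 107.4]
eef_rot: [3.141, -0.001, -2.888]
ft_force: [-0.1, -0.1, 0.2]
width: 0.007
gripper_force: 0.4
```

```bash
python3 st.py
```

```text
13.8 [ 493.88 -241.15  107.37] yaw 194.52 F [-0.1  -0.12  0.19] T [ 0.067 -0.315 -0.011] q7 2.013 e7 -0.006 w 0.59 g 0.4
```

>>> carry_out:
  xyz:
    - [0.15, 0, 0]
    - [0.1, 0, 0]
    - [0, 0, 0]
  delta_rot:
    - [0, 0, 0]
    - [0, 0, 0]
    - [0, 0, 0]

```text
time_s: 14.18
tool_pos: [492.1, -241.5, 107.5]
eef_rot: [3.142, 0.001, -2.888]
ft_force: [4.4, -0.7, -4.1]
width: 0.004
gripper_force: 2.5
```

```bash
python3 st.py
```

```text
14.175 [ 492.13 -241.53  107.48] yaw 194.54 F [ 4.4  -0.74 -4.08] T [ 0.152 -1.32   0.061] q7 2.018 e7 -0.013 w 0.34 g 2.5
```

>>> carry_out:
  xyz:
    - [0.1, 0, 0]
    - [0.1, 0, 0]
    - [0, 0, 0]
  delta_rot:
    - [0, 0, 0]
    - [0, 0, 0]
    - [0, 0, 0]

```text
time_s: 14.55
tool_pos: [491.9, -241.5, 107.7]
eef_rot: [-3.141, 0.004, -2.887]
ft_force: [12.7, 0.2, -9.1]
width: 0.004
gripper_force: 6.0
```

```bash
python3 st.py
```

```text
14.55 [ 491.93 -241.53  107.7 ] yaw 194.59 F [12.7   0.17 -9.1 ] T [ 0.193 -3.003  0.027] q7 2.022 e7 -0.029 w 0.35 g 6.0
```

The force rose to 12.7 N without further travel, so the catch is against its end. I'll back off, lift and check.

>>> carry_out:
  xyz:
    - [-0.7, 0, 0]
    - [-0.5, 0, 0]
    - [0, 0, -4]
    - [0, 0, -5]
    - [0, 0, -5]
    - [0, -4, 0]
    - [0, 0, 0]
    - [0, 0, 0]
  delta_rot:
    - [0, 0, 0]
    - [0, 0, 0]
    - [0, 0, 0]
    - [0, 0, 0]
    - [0, 0, 0]
    - [0, 0, 0]
    - [0, 0, 0]
    - [0, 0, 0]

```text
time_s: 15.55
tool_pos: [511.1, -277.4, 247.0]
eef_rot: [3.14, -0.001, -2.888]
ft_force: [1.0, 0.0, 0.2]
width: 0.008
gripper_force: 0.0
```

```bash
sed -i 's/w2.png/w3.png/' m.py; python3 m.py
```

```text
[ 511.0927554  -277.42374535  246.96673482] [ 1.79916580e+02 -5.09837928e-02 -1.65475609e+02] [ 1.04159679  0.26164566 -0.74173313  1.56892746  0.17809526  1.38225136
  2.10737902] [1.03284396 0.01638634 0.21424777] [ 0.14145351 -0.15051717  0.00466351]
bar 1477 ((504.4921569824219, -325.6937255859375), (49.95317077636719, 16.360103607177734), 34.61048126220703) 149.1208469070961
skirt ((504.6115417480469, -325.8680419921875), 37.11822509765625)
catch 390 ((476.1424255371094, -245.55157470703125), (12.118401527404785, 21.83704948425293), 14.400253295898438)
```

View pics/w3.png

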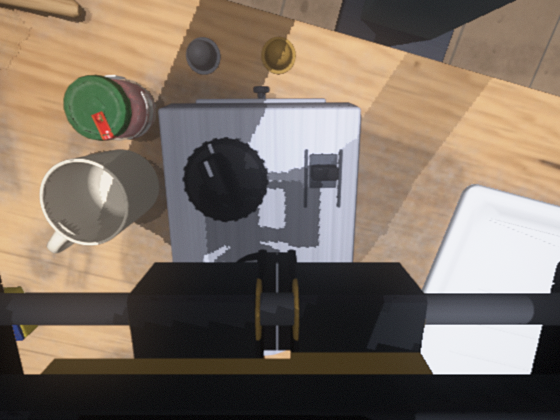

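The catch moved (13.7, 3.3) mm, about 14 mm toward the front (323,173). The dial bar is still at 34.6°, and the mug, jar and pods have not been disturbed. Handing in.

```bash
python3 -c "
from station import manip
print(manip.hand_in())"
```

```text
the job is handed in; nothing more can be done
None
```

I turned the dial clockwise to its stop (peak torque about 0.63 N m, below the roughly 1 N m that counts as forced), set it back five clicks, slid the catch about 14 mm to its locked end, left the bystanders unmoved in the last view, and handed the job in; no verdict was returned.

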